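# Release a balance's transport lock, tare it and put a bottle on

## Robot

A 7-joint arm with a two-finger parallel gripper is mounted at the origin on a cart in front of the work surface, level with it; the furniture and walls round the work are solid. World frame = base frame: x ahead of the robot, y to its left, z up, the work surface at z = 0. Lengths are in mm, angles in rad, forces in N, time in s.
With the tool pointing down it reaches from about 425 to 1025 mm from the base axis. Payload 3.6 kg.
Tool frame: the origin (TCP) lies at the very end of the fingers, on their centre line; the grasp point (between the pads) lies 19 mm behind it (robot.tcp_to_grasp is the distance from the TCP to the grasp point, in mm); z points along the fingers, y is the line along which they close (so a half turn about z gives the same grasp; the last joint's range is limited). The gripper opens to 85 mm and grips with 20 to 120 N. Pads are 22 mm wide; open, the fingers measure 114 mm over their backs; the gripper's body (76 mm by 85 mm) begins 54 mm behind the grasp point. The pads swing forward as they close: fully open they stand 13 mm farther back than shut.
Start: joints at [1.081, 0.591, 0.048, 1.609, -0.033, 0.943, -0.034], TCP at [279.523, -668.952, 231.302] pointing down, gripper open.
Joint ranges: [-2.69, 2.69], [-0.47, 2.24], [-1.27, 1.36], [0.19, 2.51], [-1.53, 4.68], [0.08, 2.07], [-3.09, 3.09]. Speed limits (rad/s): [2.57, 2.57, 3.14, 3.14, 3.14, 3.14, 3.14].

## Interface

Orientations are given as a rotation vector (axis times angle).
In Python, from plant import robot gives the robot as it stands. The module is installed in compiled form; this text tells all that it offers.
- The arm moves only by the tool move_arm, never from a script. Its argument "moves" is a list that holds one entry, the list of rows, each a list of 7 numbers: the shift along the tool's x, y, z in units of 30 mm (1.0 is 30 mm), then the turn, a rotation vector about the tool's x, y, z in units of 10 degrees (1.0 is 10 degrees), then the closure, from 0 (fully open) to 1 (shut). A call has 1 to 20 rows; each row shifts and turns the commanded pose from where the row before left it, along the tool's axes as they then stand; what a row does not reach is not made up. A row lasts 1/8 s, in which the tool goes at most 62.5 mm and 10.7 degrees, less where a joint would pass 70% of its speed; a pose out of reach is approached as far as the arm can. A call is refused whole if a number of a shift passes 1 or a number of a turn 1, either way. A call with a gripper value outside its range is refused whole. The fingers move at their own pace and stop on an object; "force" is the grip in N (left out, the last holds). Time passes only in rows, so rows that do not move let the fingers close. It gives the time, the measured TCP pose, the force, the opening and the grip force at its end, in the units of the state.
- robot.get_state(): the state, without advancing time (a new reading comes with each control period).
- robot.capture(name): name is "side" or "top"; returns the picture (480x640x3 uint8, red, green, blue); there is no depth.
- robot.camera_params(name): a dict with "vertical_fov" (degrees; the focal length in pixels is half the picture's height over the tangent of half this angle, whatever the lens; pixels are square), "cx", "cy" (the principal point, pixels), "origin" and "orientation" of the camera in the world. Camera axes: x right, y down, z forward; pixel columns grow to the right and rows downward; lengths in mm; the calibration is good to about 2 mm. A picture is of the moment at which its call begins. camera_params takes no time and is no camera call.
- robot.hand_in(): hands the job in; it is judged then, once.
The state is a dict: "time": time; "joint_positions": joint angles; "joint_vel": joint speeds; "joint_torque": joint torques, N m; "position": TCP position; "eef_rot": TCP orientation; "ft_force": force on the tool from outside, world axes, zero at the start; "moment": the same for the moment, N m; "width": finger opening in mm; "grasp_force": force on a finger pad.
Only numpy, scipy, OpenCV 4.12 (cv2) and the standard library are available. Lean on these libraries where they do the work, as an engineer would, in place of code of your own. Each camera call takes 0.05 s, during which the arm holds its last target. There are 200 camera calls.

## Task

The small lab balance has just been carried over and is still in transport lock. Slide its red lock grip all the way to the right, against its stop at the green mark; then, with the pan still empty, press the blue tare key right down and let it come up; then stand the white bottle with the blue cap upright in the middle of the pan, setting it down gently. Leave the other two bottles standing where they are.

Things in the scene. Friction and masses are not known exactly. Their poses are not given: they have to be found in the camera images.
- balance: Flat balance, pale case 150 mm deep (its x) by 250 mm wide (y), fixed. Origin: centre of its underside, on the bench; x points from its front (display side) to its back, y to its left, z up. Deck 64 mm high. Round steel pan on the left half; right half: sloping front panel (front edge 51 mm high) with the blue tare key and, right of it, the display, and behind it the red transport lock.
- lock (a joint): Transport lock slide: 0 = locked (grip at the left of its track, by the red mark), 0.045 m = released, grip against its right-hand stop by the green mark. The grip moves along the balance's -y against about 3 N of friction and stays where it is left. Until it has moved 38 mm its tongue props the pan up from inside, so the pan cannot weigh.
- lock_grip (a point): Centre of the top of the red lock grip, 96 mm above the bench: an upright plate 13 mm thick (along the balance's y, the way it slides), 26 mm wide (along x), 27 mm tall, on a red shoe 32 mm long (y) by 26 mm wide, top 70 mm above the bench. The track's two end stops are low blocks, 70 mm above the bench too. The pan's rim is at least 45 mm away. Axes as the balance's.
- tare_key (a joint): Tare key: 0 = up, 0.004 m = right down; it is sprung (1.2 N at the start, 3.6 N right down) and comes up by itself.
- tare_key_top (a point): Centre of the top face of the blue tare key, 24 mm (along the balance's x) by 35 mm (along y), standing 8 mm proud of the front panel, 65 mm above the bench; the face leans 12 degrees towards the front of the balance. The pan, 80 mm high, begins about 40 mm left of the key. z is the outward normal; the key goes down along -z.
- pan (a joint): How far the pan has sunk on its spring: 0 = empty, about 1000 N/m, overload stop at 0.007 m (about 7 N). With the lock released the standing bottle sinks it 1.4 to 3 mm; with the lock on it stays at 0. Dropping the bottle or pressing it down hard drives the pan onto its overload stop, which harms a balance.
- pan_top (a point): Centre of the upper face of the pan, a flat steel disc of 100 mm diameter, 80 mm above the bench when empty. Axes as the balance's; z up. Keep clear: a monitor screen stands behind bottles and balance at x = 0.575 m (0.1 to 0.41 m high, right edge at y = -0.285 m), a computer tower on the left at y = 0.29 m, an analyser 0.21 m high on the right at y = -0.49 m.
- blue_bottle: White plastic bottle with a blue cap and a blue and white label: round, 50 mm diameter up to 86 mm, cap 30 mm diameter above that, 100 mm tall in all, 0.17 to 0.33 kg. Origin: centre of its underside; z points up through the cap.
- brown_bottle: Brown bottle with a black cap, 50 mm diameter, 105 mm tall. Not wanted. Origin: centre of its underside.
- green_bottle: White bottle with a green cap, 42 mm diameter, 85 mm tall. Not wanted. Origin: centre of its underside.
Mind the look-alikes: they are no part of the job. What is shaped like the blue_bottle but turquoise is not meant.

How it is judged (in metres and radians):
On the way, in this order (a step that is already met when the one before it is completed fails the run):
1. the lock grip is against its right-hand stop (within 3 mm) while the bottle is still off the balance (value of joint lock above 0.042 m and horizontal distance between blue_bottle and pan_top above 0.09 m), for 0.2 s.
2. the tare key is pressed down (at least 3 of its 4 mm) with the lock released and the bottle still off the balance (all of step 1 and value of joint tare_key above 0.003 m), for 0.05 s.
At the end, for the whole second after the job is handed in: The lock grip is within 3 mm of its right-hand stop, the tare key is up, and the blue-capped bottle stands upright (within 0.1 rad), at rest, on the pan with its centre within 20 mm of the pan's centre, its weight carried by the freely sunk pan (more than 1 mm) (value of joint lock above 0.042 m and value of joint tare_key below 0.001 m and value of joint pan above 0.001 m and horizontal distance between blue_bottle and pan_top below 0.02 m and z of blue_bottle in the frame of pan_top between -0.004 and 0.005 m and angle between blue_bottle's own z axis and vertical below 0.1 rad and linear speed of blue_bottle below 0.02 m/s); the robot touches nothing.
It fails at once if the bottle is dropped or pressed on so hard that the pan is driven down onto its overload stop (6 of 7 mm), or the bottle meets the balance with more than 20 N (value of joint pan above 0.006 m or contact force between blue_bottle and balance above 20 N).
It fails at once if another bottle is moved more than 30 mm or tipped (distance of any of brown_bottle, green_bottle from where it was at the start of the episode above 0.03 m or angle between any of brown_bottle, green_bottle's own z axis and vertical above 0.4 rad).
It also fails if it takes over 64 s, if anything falls off the work surface, if the arm or the gripper's body presses on something with over 40 N, if the wrist force passes 120 N, or if a joint passes its speed limit or range.

## Working session

There is one attempt and no reset: what is moved stays moved. The work goes in short steps, Python scripts to look and compute and a tool call to move; the robot and the scene stay as the last step left them, time stands still between calls to the robot, and variables do not carry over. Pictures are saved under pics/ and viewed, at most 10 in all, crops included, and the job is handed in when it is done.

Besides the shell and the picture viewer there is one more tool, called by a JSON object that holds its "method" and its "body". move_arm: Moves the arm, as the interface text tells. Its arguments: {"type":"object","properties":{"moves":{"type":"array","items":{"type":"array","items":{"type":"array","items":{"type":"number"}}}},"force":{"type":"number"}},"required":["moves"]}

```bash
mkdir -p pics; python3 - <<'E'
from plant import robot
import cv2
for n in("side","top"):
    cv2.imwrite(f"pics/{n}0.png",robot.capture(n)[:,:,::-1]); print(robot.camera_params(n))
print(robot.get_state())
E
```

```text
{'vertical_fov': 43.48507248405553, 'cx': 313.65874681275426, 'cy': 240.66677835083772, 'origin': array([ 125.41318927, 1171.63529903,  642.93261481]), 'orientation': array([-0.45755031,  2.42962089, -1.59573821])}
{'vertical_fov': 44.97113660026466, 'cx': 320.32240125774865, 'cy': 246.68387789948594, 'origin': array([ 381.93960004,  -50.45418852, 1285.09375807]), 'orientation': array([-2.11539039,  2.12537377, -0.21793157])}
{'time': 0.1, 'joint_positions': array([ 1.08152136,  0.59205465,  0.04830233,  1.60968432, -0.03328817,
        0.9427177 , -0.033722  ]), 'joint_vel': array([ 5.61495152e-04, -1.82588658e-03,  9.77570503e-04, -3.48962242e-03,
        4.52694360e-05, -1.07520302e-03, -4.19895221e-04]), 'joint_torque': array([ 4.34350222e-03, -5.49994719e+01,  1.55275382e+00, -1.98822695e+01,
        9.64660227e-03,  3.82189770e-03,  3.63733875e-05]), 'position': array([ 279.22435233, -668.26419907,  230.23917392]), 'eef_rot': array([-3.07830854e+00, -6.17344240e-01,  8.26603043e-04]), 'ft_force': array([ 0.09580631, -0.15300011,  0.14063222]), 'moment': array([0.00043352, 0.01727038, 0.00718437]), 'grasp_force': 0.0, 'width': 85.42544590181305}
```

View pics/side0.png

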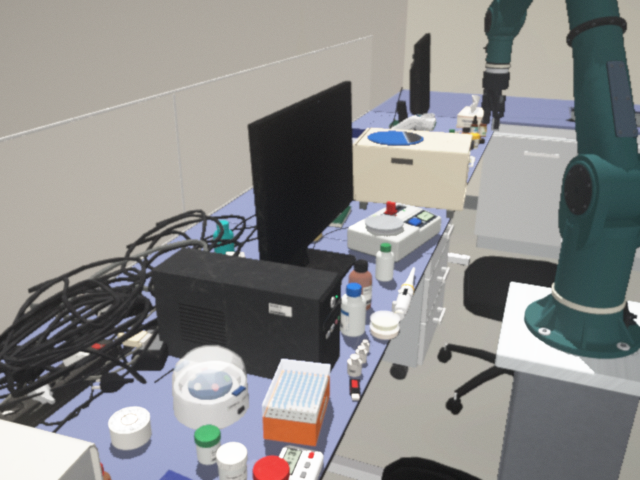

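View pics/top0.png

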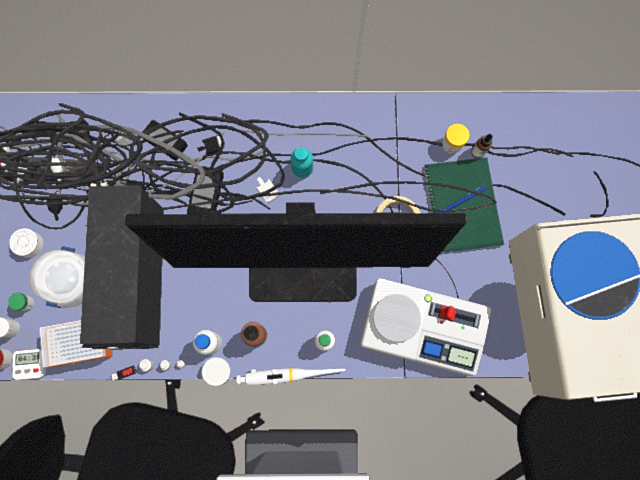

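The top view shows the blue-capped bottle at about (205,342), brown at (254,334), green at (325,341), the pan at (396,318), the red grip at (448,313) and the blue key at (433,350). I'll enlarge these for better pixel positions.

```bash
python3 - <<'E'
import cv2
a=cv2.imread("pics/top0.png")
cv2.imwrite("pics/c1.png",cv2.resize(a[270:385,355:500],None,fx=5,fy=5,interpolation=cv2.INTER_CUBIC))
b=cv2.imread("pics/side0.png")
t=cv2.resize(a[315:365,180:350],None,fx=4.5,fy=4.5,interpolation=cv2.INTER_CUBIC)
s=cv2.resize(b[190:345,320:490],None,fx=4.5,fy=3.6/3.6*4.5,interpolation=cv2.INTER_CUBIC)
cv2.imwrite("pics/c2.png",cv2.resize(b[190:340,330:460],None,fx=4,fy=4,interpolation=cv2.INTER_CUBIC))
cv2.imwrite("pics/c3.png",t)
E
```

```text
(no output)
```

View pics/c1.png

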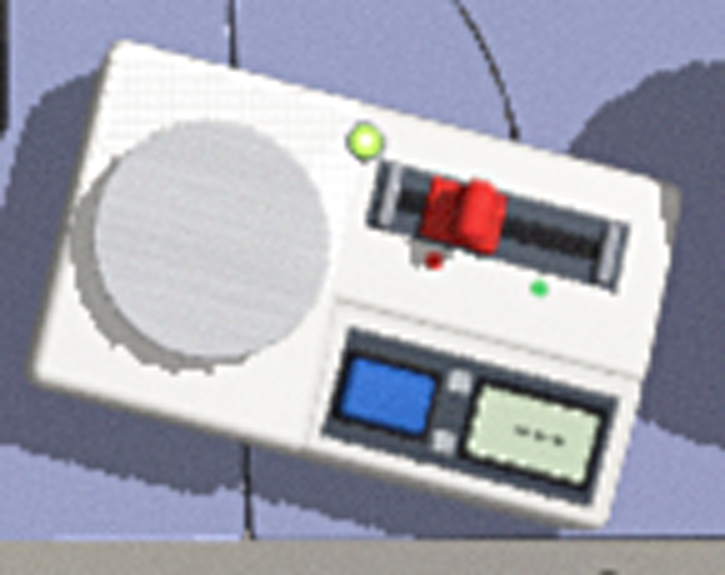

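View pics/c2.png

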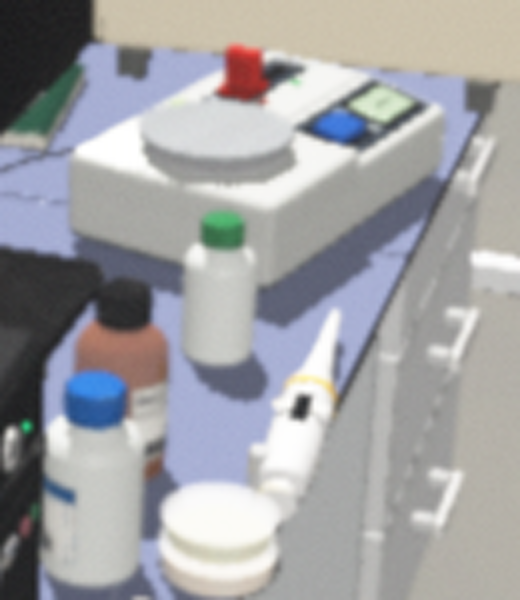

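View pics/c3.png

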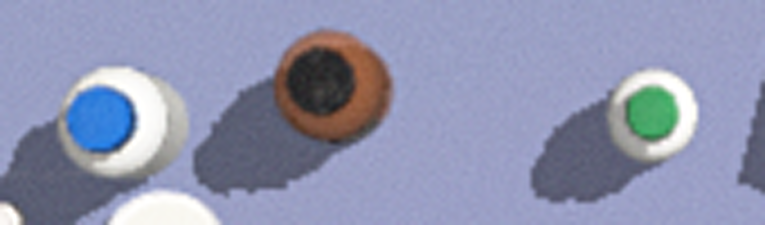

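The crops show, in balance crop pixels, the pan centre at (212,241), the grip plate's top at about (486,214), the key at (388,396), and the deck corners at (118,42), (675,185) and (35,380). In the bottle crop the blue cap is at (100,119), the brown cap at (320,81) and the green cap at (652,111). In the side crop the grip top is at (243,48), the key at (338,125), the pan at (217,130) and the cap top at (96,383).

```bash
cat >h.py <<'E'
from plant import robot
import numpy as np
from scipy.spatial.transform import Rotation as R
def ray(n,u,v):
    p=robot.camera_params(n); f=240/np.tan(np.radians(p["vertical_fov"]/2))
    return p["origin"],R.from_rotvec(p["orientation"]).apply([(u-p["cx"])/f,(v-p["cy"])/f,1])
def at(n,u,v,z):
    o,d=ray(n,u,v); return o+d*(z-o[2])/d[2]
def proj(n,P):
    p=robot.camera_params(n); f=240/np.tan(np.radians(p["vertical_fov"]/2))
    c=R.from_rotvec(p["orientation"]).inv().apply(np.array(P)-p["origin"]); return c[...,:2]/c[...,2:]*f+[p["cx"],p["cy"]]
c1=lambda x,y:("top",355+(x+.5)/5-.5,270+(y+.5)/5-.5)
c3=lambda x,y:("top",180+(x+.5)/4.5-.5,315+(y+.5)/4.5-.5)
c2=lambda x,y:("side",330+(x+.5)/4-.5,190+(y+.5)/4-.5)
E
python3 - <<'E'
from h import *
np.set_printoptions(precision=1,suppress=True)
for n,q,z in [("pan",c1(212,241),80),("grip",c1(486,214),96),("key",c1(388,396),65),("TL",c1(118,42),64),("TR",c1(675,185),64),("BL",c1(35,380),64),("BR",c1(605,527),51),
 ("keyL",c1(346,387),65),("keyR",c1(434,404),65),("trL",c1(370,195),64),("trR",c1(628,255),64),("stopR",c1(610,252),70),("blue",c3(100,119),100),("brown",c3(320,81),105),("green",c3(652,111),85),
 ("sgrip",c2(243,48),96),("skey",c2(338,125),65),("span",c2(217,130),80),("sblue",c2(96,381),100)]: print(n,at(*q,z))
E
```

```text
pan [ 472.8 -217.4   80. ]
grip [ 482.1 -327.9   96. ]
key [ 409.6 -290.6   65. ]
TL [ 558.5 -182.3   64. ]
TR [ 496.6 -415.8   64. ]
BL [ 416.9 -144.2   64. ]
BR [ 355.7 -381.5   51. ]
keyL [ 413.4 -273.3   65. ]
keyR [ 406.2 -309.6   65. ]
trL [ 493.  -286.8   64. ]
trR [ 467.4 -394.2   64. ]
stopR [ 468.2 -385.    70. ]
blue [426.6 180.6 100. ]
brown [442.7  81.9 105. ]
green [429.5 -66.9  85. ]
sgrip [ 482.9 -327.2   96. ]
skey [ 407.8 -290.    65. ]
span [ 469.9 -215.1   80. ]
sblue [426. 176. 100.]
```

Top and side measurements agree to within about 2–3 mm for the balance parts. The balance yaw is about -14.9°. I'll rise, turn the tool to the balance axes, shut the fingers and move to the left of the grip.

{"method": "move_arm", "body": {"moves": [[[0, 0, -0.6, 0, 0, 0.94, 1], [0, 0, -0.6, 0, 0, 0.94, 1], [0, 0, -0.6, 0, 0, 0.94, 1], [0, 0, -0.6, 0, 0, 0.94, 1], [0.26, -0.98, 0, 0, 0, 0, 1], [0.26, -0.98, 0, 0, 0, 0, 1], [0.26, -0.98, 0, 0, 0, 0, 1], [0.26, -0.98, 0, 0, 0, 0, 1], [0.26, -0.98, 0, 0, 0, 0, 1], [0.26, -0.98, 0, 0, 0, 0, 1], [0.26, -0.98, 0, 0, 0, 0, 1], [0.26, -0.98, 0, 0, 0, 0, 1], [0.26, -0.98, 0, 0, 0, 0, 1], [0.26, -0.98, 0, 0, 0, 0, 1], [0.26, -0.98, 0, 0, 0, 0, 1], [0.26, -0.98, 0, 0, 0, 0, 1], [0.26, -0.98, 0, 0, 0, 0, 1], [0.26, -0.98, 0, 0, 0, 0, 1], [0, 0, 0, 0, 0, 0, 1]]], "force": 40}}

```text
time: 2.48
position: [492.5, -296.1, 302.8]
eef_rot: [-3.114, 0.399, 0.001]
ft_force: [0.3, -1.0, -0.3]
width: -0.5
grasp_force: 0.0
```

```bash
cat >>h.py <<'E'
YB=-14.9
def to(P,yaw=YB,lean=0):
    "total shift/turn in tool axes (row units) to TCP P; tool x at yaw deg, tool z down leaned about tool y"
    s=robot.get_state(); r=R.from_rotvec(s["eef_rot"])
    t=R.from_euler("z",yaw,degrees=True)*R.from_euler("x",180,degrees=True)*R.from_euler("y",lean,degrees=True)
    print("t",s["time"],"pos",s["position"].round(1),"ft",s["ft_force"].round(1),"w",round(s["width"],1))
    print("shift now",(r.inv().apply(np.array(P)-s["position"])/30).round(3),"turn",(np.degrees((r.inv()*t).as_rotvec())/10).round(3),"shift after turn",(t.inv().apply(np.array(P)-s["position"])/30).round(3))
E
python3 -c "
from h import *
to([490.5,-296.7,78])"
```

```text
t 2.475 pos [ 492.5 -296.1  302.8] ft [ 0.3 -1.  -0.3] w -0.5
shift now [-0.053  0.048  7.494] turn [-0.01   0.004  0.03 ] shift after turn [-0.058  0.035  7.494]
```

{"method": "move_arm", "body": {"moves": [[[-0.06, 0, 1, 0, 0, 0.03, 1], [0, 0, 1, 0, 0, 0, 1], [0, 0, 1, 0, 0, 0, 1], [0, 0, 1, 0, 0, 0, 1], [0, 0, 1, 0, 0, 0, 1], [0, 0, 1, 0, 0, 0, 1], [0, 0, 0.8, 0, 0, 0, 1], [0, 0, 0.4, 0, 0, 0, 1], [0, 0, 0.2, 0, 0, 0, 1], [0, 0.2, 0, 0, 0, 0, 1], [0, 0.2, 0, 0, 0, 0, 1], [0, 0.2, 0, 0, 0, 0, 1], [0, 0.2, 0, 0, 0, 0, 1], [0, 0.2, 0, 0, 0, 0, 1], [0, 0.2, 0, 0, 0, 0, 1], [0, 0, 0, 0, 0, 0, 1]]]}}

```text
time: 4.47
position: [479.7, -335.2, 81.5]
eef_rot: [3.112, -0.418, 0.001]
ft_force: [0.2, 0.6, -0.5]
width: 0.1
grasp_force: 0.2
```

```bash
python3 -c "
from h import *
import cv2
to([478,-344.6,78])
cv2.imwrite('pics/c4.png',cv2.resize(robot.capture('side')[180:270,340:450,::-1],None,fx=5,fy=5,interpolation=cv2.INTER_CUBIC))"
```

```text
t 4.475 pos [ 479.7 -335.2   81.5] ft [ 0.2  0.6 -0.5] w 0.1
shift now [0.029 0.315 0.119] turn [ 0.009 -0.006 -0.039] shift after turn [0.027 0.316 0.118]
```

View pics/c4.png

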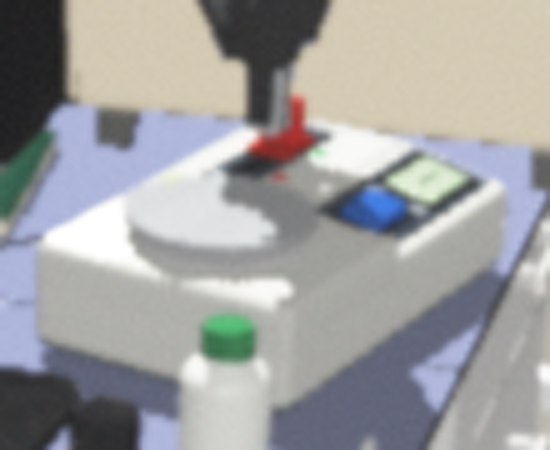

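The grip is moving with the fingers on its left side. I'll continue in smaller steps until the stop is felt.

{"method": "move_arm", "body": {"moves": [[[0, 0.2, 0, 0, 0, 0, 1], [0, 0.2, 0, 0, 0, 0, 1], [0, 0.08, 0, 0, 0, 0, 1], [0, 0.06, 0, 0, 0, 0, 1], [0, 0, 0, 0, 0, 0, 1]]]}}

```text
time: 5.15
position: [477.3, -342.8, 81.3]
eef_rot: [-3.106, 0.408, 0.003]
ft_force: [3.5, 12.9, 8.6]
width: -0.2
grasp_force: 6.7
```

```bash
python3 -c "
from h import *
import cv2
to([478,-344.6,78])
cv2.imwrite('pics/c5.png',cv2.resize(robot.capture('side')[180:270,340:450,::-1],None,fx=5,fy=5,interpolation=cv2.INTER_CUBIC))
for k in (0,30,38,45): print(k,(proj('side',[482.4-.257*k,-327.6-.966*k,96])-[340,180])*5)"
```

```text
t 5.15 pos [ 477.3 -342.8   81.3] ft [ 3.5 12.9  8.6] w -0.2
shift now [0.04  0.052 0.111] turn [-0.047  0.016 -0.008] shift after turn [0.039 0.051 0.112]
0 [253.07000376 108.00011139]
30 [280.23850241  93.07981928]
38 [287.35940677  89.16918827]
45 [293.548225    85.77043675]
```

View pics/c5.png

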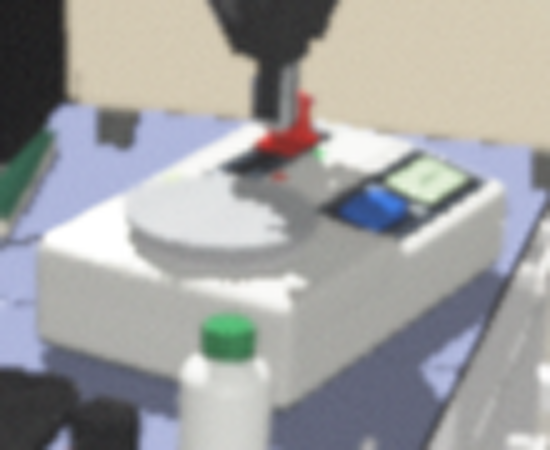

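{"method": "move_arm", "body": {"moves": [[[0, 0.08, 0, 0, 0, 0, 1], [0, 0.06, 0, 0, 0, 0, 1], [0, 0, 0, 0, 0, 0, 1]]]}}

```text
time: 5.58
position: [477.1, -343.0, 81.3]
eef_rot: [-3.102, 0.404, 0.004]
ft_force: [4.3, 18.5, 10.4]
width: 0.1
grasp_force: 9.8
```

The position held while the force rose by 5.6 N, so the grip is firmly against the stop. I'll back off and lift.

{"method": "move_arm", "body": {"moves": [[[0, -0.3, 0, 0, 0, 0, 1], [0, -0.3, 0, 0, 0, 0, 1], [0, 0, -1, 0, 0, 0, 1], [0, 0, -1, 0, 0, 0, 1], [0, 0, 0, 0, 0, 0, 1], [0, 0, 0, 0, 0, 0, 1]]]}}

```text
time: 6.32
position: [478.3, -336.6, 140.8]
eef_rot: [3.113, -0.418, -0.002]
ft_force: [0.5, 0.7, 0.1]
width: 0.0
grasp_force: 0.0
```

```bash
python3 -c "
from h import *
for l in (12,-12):
  t=R.from_euler('z',YB,degrees=True)*R.from_euler('x',180,degrees=True)*R.from_euler('y',l,degrees=True)
  print(l,t.apply([0,0,1]))
  to([409-.2*20*1,-290.3+1,65+20],lean=l)
to([408.7,-290.3,90])"
```

```text
12 [ 0.20092088 -0.05346091 -0.9781476 ]
t 6.325 pos [ 478.3 -336.6  140.8] ft [0.5 0.7 0.1] w 0.0
shift now [-2.771 -0.878  1.861] turn [ 0.008  1.205 -0.039] shift after turn [-3.093 -0.896  1.244]
-12 [-0.20092088  0.05346091 -0.9781476 ]
t 6.325 pos [ 478.3 -336.6  140.8] ft [0.5 0.7 0.1] w 0.0
shift now [-2.771 -0.878  1.861] turn [ 0.    -1.195 -0.04 ] shift after turn [-2.32  -0.896  2.394]
t 6.325 pos [ 478.3 -336.6  140.8] ft [0.5 0.7 0.1] w 0.0
shift now [-2.644 -0.878  1.694] turn [ 0.004  0.005 -0.039] shift after turn [-2.639 -0.895  1.693]
```

{"method": "move_arm", "body": {"moves": [[[-0.9, -0.3, 0, 0, 0, 0, 1], [-0.9, -0.3, 0, 0, 0, 0, 1], [-0.97, -0.28, 0, 0, 0, 0, 1], [0, 0, 0.5, 0, 0.6, 0, 1], [0, 0, 0.5, 0, 0.6, -0.04, 1], [0, 0, 0, 0, 0, 0, 1], [0, 0, 0, 0, 0, 0, 1]]]}}

```text
time: 7.2
position: [408.1, -289.7, 111.3]
eef_rot: [3.071, -0.4, 0.321]
ft_force: [0.7, -0.3, -0.4]
width: 0.2
grasp_force: 0.0
```

```bash
python3 -c "
from h import *
to([409-4.1,-290.3+1,84.6],lean=12)"
```

```text
t 7.2 pos [ 408.1 -289.7  111.3] ft [ 0.7 -0.3 -0.4] w 0.2
shift now [-0.289  0.013  0.848] turn [0.006 0.004 0.006] shift after turn [-0.29   0.014  0.848]
```

{"method": "move_arm", "body": {"moves": [[[-0.29, 0, 0.45, 0, 0, 0, 1], [0, 0, 0.4, 0, 0, 0, 1], [0, 0, 0.3, 0, 0, 0, 1], [0, 0, 0.2, 0, 0, 0, 1], [0, 0, 0.1, 0, 0, 0, 1], [0, 0, 0.1, 0, 0, 0, 1], [0, 0, 0.1, 0, 0, 0, 1], [0, 0, 0, 0, 0, 0, 1]]]}}

```text
time: 8.2
position: [411.7, -290.8, 65.9]
eef_rot: [3.075, -0.398, 0.317]
ft_force: [1.9, -0.3, 0.8]
width: -0.0
grasp_force: 0.6
```

{"method": "move_arm", "body": {"moves": [[[0, 0, 0.08, 0, 0, 0, 1], [0, 0, 0.08, 0, 0, 0, 1], [0, 0, 0.05, 0, 0, 0, 1], [0, 0, 0, 0, 0, 0, 1]]]}}

```text
time: 8.7
position: [412.6, -291.0, 61.8]
eef_rot: [3.074, -0.399, 0.321]
ft_force: [-4.5, 2.5, 20.8]
width: 0.1
grasp_force: 10.9
```

20.8 N at z = 61.8 mm, well past the 3.6 N spring force, so the key is on its stop. I'll retract, level the tool, open the fingers and head for the bottle.

{"method": "move_arm", "body": {"moves": [[[0, 0, -0.3, 0, 0, 0, 1], [0, 0, -0.9, 0, 0, 0, 1], [0, 0, -1, 0, 0, 0, 1], [0, 0, -1, 0, -0.6, 0, 1], [0, 0, -1, 0, -0.6, 0, 0], [0, 0, -1, 0, 0, 0, 0], [0, 0, 0, 0, 0, 0, 0]]]}}

```text
time: 9.57
position: [391.5, -286.2, 215.4]
eef_rot: [3.116, -0.401, -0.003]
ft_force: [0.1, 0.6, 0.2]
width: 54.4
grasp_force: 0.0
```

```bash
python3 -c "
from h import *
import cv2
to([426.4,179,220],yaw=0)
a=robot.capture('top')[:,:,::-1]
cv2.imwrite('pics/top6.png',a)
s=robot.capture('side')[:,:,::-1]
# bottle body extents in side/top for xy check
for P in ([426.4,179,100],[426.4,179,0],[426.4,179,50]): print(proj('side',P),proj('top',P))
c=lambda i,y,x,h,w:cv2.resize(i[y:y+h,x:x+w],(400,h*400//w),interpolation=cv2.INTER_CUBIC)
cv2.imwrite('pics/c6.png',np.hstack([c(a,290,400,100,100),c(s,270,320,100,100)]))
"
```

```text
t 9.575 pos [ 391.5 -286.2  215.4] ft [0.1 0.6 0.2] w 54.4
shift now [ -2.806 -15.294  -0.154] turn [ 1.000e-03  1.100e-02 -1.468e+00] shift after turn [  1.163 -15.506  -0.152]
[352.97712647 285.50245743] [202.64122664 341.14519313]
[351.49157311 329.84447595] [211.45514603 342.8376557 ]
[352.22187863 308.04571629] [207.22555726 342.02548346]
```

View pics/c6.png

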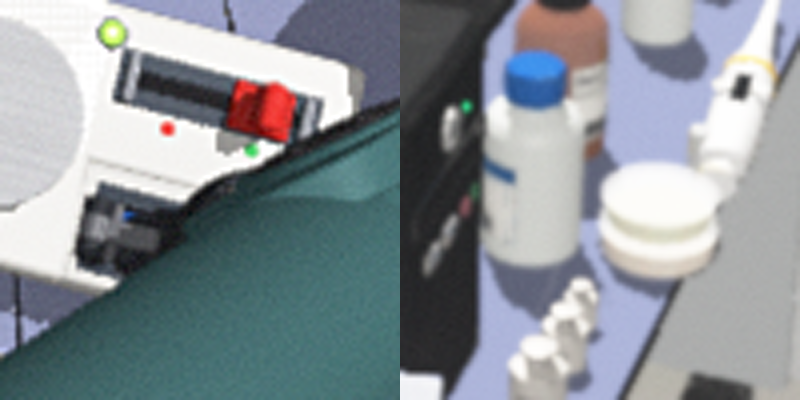

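The shoe is at the right end of its track by the green mark, and the bottle axis sits at side column 353, against a predicted 352. I'll go over the bottle now.

{"method": "move_arm", "body": {"moves": [[[0, 0, -0.2, 0, 0, -0.73, 0], [0, 0, 0, 0, 0, -0.74, 0], [0.07, -0.97, 0, 0, 0, 0, 0], [0.07, -0.97, 0, 0, 0, 0, 0], [0.07, -0.97, 0, 0, 0, 0, 0], [0.07, -0.97, 0, 0, 0, 0, 0], [0.07, -0.97, 0, 0, 0, 0, 0], [0.07, -0.97, 0, 0, 0, 0, 0], [0.07, -0.97, 0, 0, 0, 0, 0], [0.07, -0.97, 0, 0, 0, 0, 0], [0.07, -0.97, 0, 0, 0, 0, 0], [0.07, -0.97, 0, 0, 0, 0, 0], [0.07, -0.97, 0, 0, 0, 0, 0], [0.07, -0.97, 0, 0, 0, 0, 0], [0.08, -0.97, 0, 0, 0, 0, 0], [0.08, -0.97, 0, 0, 0, 0, 0], [0.08, -0.97, 0, 0, 0, 0, 0], [0.08, -0.97, 0, 0, 0, 0, 0], [0, 0, 0, 0, 0, 0, 0], [0, 0, 0, 0, 0, 0, 0]]]}}

```text
time: 12.18
position: [424.3, 179.0, 220.3]
eef_rot: [-3.14, 0.004, 0.011]
ft_force: [-0.4, 0.4, 0.2]
width: 85.5
grasp_force: 0.0
```

```bash
python3 -c "
from h import *
to([426.4,180,40],yaw=0)"
```

```text
t 12.175 pos [424.3 179.  220.3] ft [-0.4  0.4  0.2] w 85.5
shift now [ 0.111 -0.021  6.008] turn [-0.012  0.04  -0.016] shift after turn [ 0.07  -0.033  6.008]
```

{"method": "move_arm", "body": {"moves": [[[0.07, -0.03, 1, 0, 0.04, 0, 0], [0, 0, 1, 0, 0, 0, 0], [0, 0, 1, 0, 0, 0, 0], [0, 0, 1, 0, 0, 0, 0], [0, 0, 1, 0, 0, 0, 0], [0, 0, 0.6, 0, 0, 0, 0], [0, 0, 0.4, 0, 0, 0, 0], [0, 0, 0, 0, 0, 0, 0], [0, 0, 0, 0, 0, 0, 1], [0, 0, 0, 0, 0, 0, 1], [0, 0, 0, 0, 0, 0, 1], [0, 0, 0, 0, 0, 0, 1], [0, 0, 0, 0, 0, 0, 1], [0, 0, 0, 0, 0, 0, 1], [0, 0, 0, 0, 0, 0, 1], [0, 0, 0, 0, 0, 0, 1]]], "force": 40}}

```text
time: 14.18
position: [427.7, 181.6, 41.6]
eef_rot: [-3.138, 0.003, -0.005]
ft_force: [-0.8, -0.7, 6.2]
width: 49.4
grasp_force: 40.8
```

The grip is 49.4 mm wide at 40 N, which matches the 50 mm bottle. I'll lift it.

{"method": "move_arm", "body": {"moves": [[[0, 0, -0.2, 0, 0, 0, 1], [0, 0, -0.6, 0, 0, 0, 1], [0, 0, -1, 0, 0, 0, 1], [0, 0, -1, 0, 0, 0, 1], [0, 0, -1, 0, 0, 0, 1], [0, 0, -1, 0, 0, 0, 1], [0, 0, -0.2, 0, 0, 0, 1], [0, 0, 0, 0, 0, 0, 1]]]}}

```text
time: 15.18
position: [426.4, 181.6, 190.6]
eef_rot: [-3.138, 0.001, -0.002]
ft_force: [0.5, -0.3, -2.3]
width: 49.3
grasp_force: 41.9
```

```bash
python3 -c "
from h import *
to([473,-216,192],yaw=0)"
```

```text
t 15.175 pos [426.4 181.6 190.6] ft [ 0.5 -0.3 -2.3] w 49.3
shift now [ 1.565 13.252 -0.092] turn [-0.021 -0.007 -0.005] shift after turn [ 1.552 13.253 -0.046]
```

{"method": "move_arm", "body": {"moves": [[[0, 0.4, 0, 0, 0, 0, 1], [0, 0.6, 0, 0, 0, 0, 1], [0.12, 0.88, 0, 0, 0, 0, 1], [0.12, 0.88, 0, 0, 0, 0, 1], [0.12, 0.88, 0, 0, 0, 0, 1], [0.12, 0.88, 0, 0, 0, 0, 1], [0.12, 0.88, 0, 0, 0, 0, 1], [0.12, 0.88, 0, 0, 0, 0, 1], [0.12, 0.88, 0, 0, 0, 0, 1], [0.12, 0.88, 0, 0, 0, 0, 1], [0.12, 0.88, 0, 0, 0, 0, 1], [0.12, 0.88, 0, 0, 0, 0, 1], [0.12, 0.88, 0, 0, 0, 0, 1], [0.12, 0.88, 0, 0, 0, 0, 1], [0.12, 0.88, 0, 0, 0, 0, 1], [0, 0.5, 0, 0, 0, 0, 1], [0, 0.3, 0, 0, 0, 0, 1], [0, 0, 0, 0, 0, 0, 1], [0, 0, 0, 0, 0, 0, 1]]]}}

```text
time: 17.55
position: [473.0, -214.9, 189.4]
eef_rot: [-3.137, 0.001, -0.002]
ft_force: [0.4, 0.5, -1.9]
width: 49.1
grasp_force: 42.0
```

```bash
python3 -c "
from h import *
to([473,-216,125],yaw=0)"
```

```text
t 17.55 pos [ 473.  -214.9  189.4] ft [ 0.4  0.5 -1.9] w 49.1
shift now [-1.000e-03  4.700e-02  2.145e+00] turn [-0.026 -0.006 -0.003] shift after turn [1.000e-03 3.700e-02 2.146e+00]
```

{"method": "move_arm", "body": {"moves": [[[0, 0.04, 0.8, 0, 0, 0, 1], [0, 0, 0.6, 0, 0, 0, 1], [0, 0, 0.4, 0, 0, 0, 1], [0, 0, 0.2, 0, 0, 0, 1], [0, 0, 0.1, 0, 0, 0, 1], [0, 0, 0, 0, 0, 0, 1], [0, 0, 0, 0, 0, 0, 1]]]}}

```text
time: 18.42
position: [473.5, -217.2, 127.0]
eef_rot: [-3.139, 0.003, -0.004]
ft_force: [-0.5, -0.5, -2.4]
width: 49.1
grasp_force: 42.0
```

{"method": "move_arm", "body": {"moves": [[[0, 0, 0.05, 0, 0, 0, 1], [0, 0, 0.05, 0, 0, 0, 1], [0, 0, 0.04, 0, 0, 0, 1], [0, 0, 0.04, 0, 0, 0, 1], [0, 0, 0, 0, 0, 0, 1], [0, 0, 0, 0, 0, 0, 1]]]}}

```text
time: 19.18
position: [473.3, -217.0, 121.3]
eef_rot: [-3.138, 0.003, -0.003]
ft_force: [0.9, -0.7, -2.1]
width: 48.9
grasp_force: 42.0
```

{"method": "move_arm", "body": {"moves": [[[0, 0, 0.03, 0, 0, 0, 1], [0, 0, 0.03, 0, 0, 0, 1], [0, 0, 0, 0, 0, 0, 1], [0, 0, 0, 0, 0, 0, 1]]]}}

```text
time: 19.68
position: [473.3, -217.0, 119.5]
eef_rot: [-3.138, 0.003, -0.003]
ft_force: [0.2, 0.1, 0.5]
width: 49.4
grasp_force: 41.9
```

The wrist load has gone from -2.2 N to about zero, so the pan carries the bottle. I'll release it.

{"method": "move_arm", "body": {"moves": [[[0, 0, 0, 0, 0, 0, 0.4], [0, 0, 0, 0, 0, 0, 0.2], [0, 0, 0, 0, 0, 0, 0], [0, 0, 0, 0, 0, 0, 0], [0, 0, 0, 0, 0, 0, 0], [0, 0, 0, 0, 0, 0, 0]]]}}

```text
time: 20.42
position: [473.3, -217.0, 119.4]
eef_rot: [-3.138, 0.003, -0.003]
ft_force: [0.4, -0.5, -0.2]
width: 85.4
grasp_force: 0.0
```

{"method": "move_arm", "body": {"moves": [[[0, 0, -0.3, 0, 0, 0, 0], [0, 0, -0.7, 0, 0, 0, 0], [0, 0, -1, 0, 0, 0, 0], [0, 0, -1, 0, 0, 0, 0], [0, 0, -1, 0, 0, 0, 0], [0, 0, -1, 0, 0, 0, 0], [-1, 0, 0, 0, 0, 0, 0], [-1, 0.5, -0.5, 0, 0, 0, 0], [0, 1, -0.5, 0, 0, 0, 0], [0, 1, 0, 0, 0, 0, 0], [0, 1, 0, 0, 0, 0, 0], [0, 1, 0, 0, 0, 0, 0], [0, 1, 0, 0, 0, 0, 0], [0, 0, 0, 0, 0, 0, 0]]]}}

```text
time: 22.18
position: [411.7, -385.0, 299.6]
eef_rot: [-3.141, 0.009, -0.003]
ft_force: [0.8, 0.2, -1.0]
width: 85.5
grasp_force: 0.0
```

```bash
python3 -c "
from h import *
import cv2
a=robot.capture('top')[:,:,::-1];s=robot.capture('side')[:,:,::-1]
print(proj('top',[472,-216.5,178]),proj('side',[472,-216.5,178]),proj('side',[472,-216.5,78]))
c=lambda i,y,x,h,w:cv2.resize(i[y:y+h,x:x+w],(400,h*400//w),interpolation=cv2.INTER_CUBIC)
cv2.imwrite('pics/c7.png',np.hstack([c(a,265,355,130,130),c(s,170,330,130,130)]))"
```

```text
[403.53141895 314.31593437] [385.20075838 184.96027422] [383.1894458 222.557722 ]
```

View pics/c7.png

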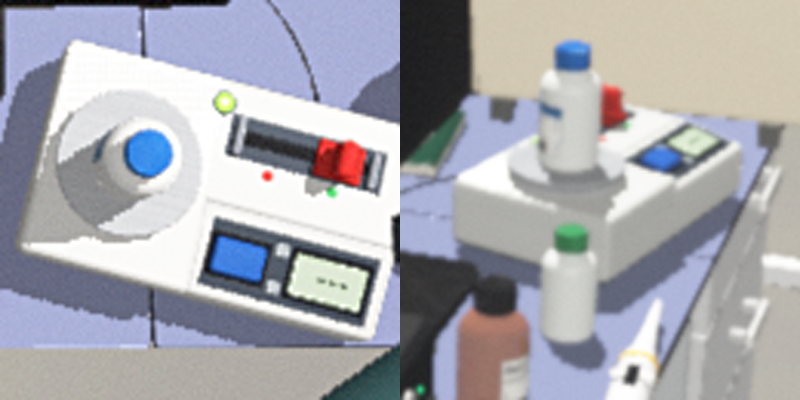

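Bottle stands upright; its cap at (403.4,314.7) against a predicted (403.5,314.3) for the pan centre. As a last check I'll work out the lock travel from the plate, at crop (349,159).

```bash
python3 -c "
from h import *
import cv2
a=cv2.imread('pics/top0.png').astype(int);b=robot.capture('top')[:,:,::-1].astype(int)
q=[]
for i in(a,b):
  m=(i[...,2]>110)&(i[...,1]<70)&(i[...,0]<70); m[:295]=0;m[335:]=0;m[:,:430]=0;m[:,490:]=0
  n,l,s,c=cv2.connectedComponentsWithStats(m.astype('uint8')); k=1+s[1:,4].argmax(); q.append(at('top',*c[k],80)); print(s[k],c[k])
print(np.linalg.norm(q[1]-q[0]))"
```

```text
[446 307  10  14 103] [450.7184466  313.25242718]
[457 310  17  15 159] [464.70440252 317.42767296]
29.911866589121967
```

```bash
python3 -c "
from h import *
import cv2
a=cv2.imread('pics/top0.png');b=np.ascontiguousarray(robot.capture('top')[:,:,::-1])
cv2.imwrite('pics/top8.png',b)
P=[]
for i in(a,b):
  r=i[...,2].astype(float)-i[...,1:2].astype(float)[...,0]; r=np.clip(r,0,None); r[:295]=0;r[335:]=0;r[:,:434]=0;r[:,490:]=0
  m=(r>50); n,l,s,c=cv2.connectedComponentsWithStats(m.astype('uint8')); k=1+s[1:,4].argmax(); m=l==k
  print(s[k],c[k]); P.append(c[k])
  print((r[308:322].sum(0)[434:480]).astype(int))
print(np.linalg.norm(at('top',*P[1],80)-at('top',*P[0],80)))
def c(i): return cv2.resize(i[295:335,425:490],None,fx=9,fy=7.4*9/7.4,interpolation=cv2.INTER_NEAREST)[:300]
cv2.imwrite('pics/c8.png',np.vstack([c(a),c(b)]))"
```

```text
[439 305  17  16 202] [447.52475248 312.37128713]
[  10   14    9    9   15  261  847 1230 1247 1094 1005  906  936 1216
 1664 1974 2094 2201 2259 2173 1682  988  151    2    3    1   11    6
   11   14    7    7    1   12   12    7    9    7    4    7    9    6
    5    5    6    6]
[457 310  17  16 204] [465.21568627 316.96568627]
[   3    3    7    5    4   14  110  239  229   81    4    7    2   14
   16    6    4    9    7    2    7    0   74  519 1100 1598 1563 1462
 1300 1156  987 1239 1724 2006 2064 2038 1949 1793 1487  748   17    2
    0    5    2    3]
37.527963210731556
```

View pics/c8.png

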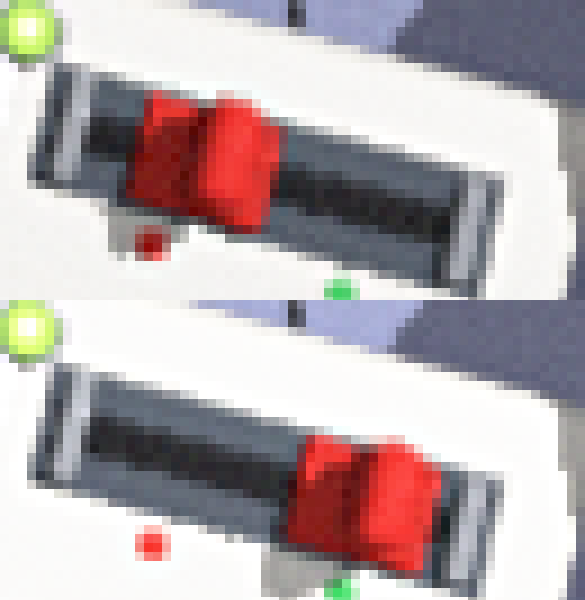

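The plate moved only about 37.5 mm, with a visible gap to the right-hand stop block, so the lock may not be fully home. I'll go back and push again to test it. The bottle is well clear of that path.

```bash
python3 -c "
from h import *
to([480,-333,150])
print(robot.get_state()['joint_positions'])"
```

```text
t 22.375 pos [ 412.7 -381.2  298.7] ft [ 0.1  0.  -1.1] w 85.4
shift now [ 2.234 -1.583  4.966] turn [-0.028 -0.005  1.486] shift after turn [ 1.754 -2.128  4.955]
[ 0.01548457  0.42793175  0.90068316  1.93480553 -0.40931791  0.97419944
 -0.46177597]
```

{"method": "move_arm", "body": {"moves": [[[0, 0, 0, 0, 0, 0.75, 1], [0, 0, 0, 0, 0, 0.74, 1], [0.6, -0.7, 0.9, 0, 0, 0, 1], [0.6, -0.7, 1, 0, 0, 0, 1], [0.55, -0.73, 1, 0, 0, 0, 1], [0, 0, 1, 0, 0, 0, 1], [0, 0, 1, 0, 0, 0, 1], [0, 0, 0.8, 0, 0, 0, 1], [0, 0, 0, 0, 0, 0, 1], [0, 0, 0, 0, 0, 0, 1]]]}}

```text
time: 23.62
position: [480.8, -333.6, 128.9]
eef_rot: [-3.112, 0.408, -0.004]
ft_force: [-0.6, -0.7, -0.1]
width: 0.3
grasp_force: 0.0
```

```bash
python3 -c "
from h import *
to([479.5,-334.5,81])"
```

```text
t 23.625 pos [ 480.8 -333.6  128.9] ft [-0.6 -0.7 -0.1] w 0.3
shift now [-0.036  0.046  1.598] turn [-0.02  -0.01  -0.005] shift after turn [-0.034  0.04   1.598]
```

{"method": "move_arm", "body": {"moves": [[[0, 0, 0.8, 0, 0, 0, 1], [0, 0, 0.5, 0, 0, 0, 1], [0, 0, 0.2, 0, 0, 0, 1], [0, 0, 0, 0, 0, 0, 1], [0, 0.1, 0, 0, 0, 0, 1], [0, 0.1, 0, 0, 0, 0, 1], [0, 0.1, 0, 0, 0, 0, 1], [0, 0.1, 0, 0, 0, 0, 1], [0, 0, 0, 0, 0, 0, 1]]]}}

```text
time: 24.75
position: [478.0, -342.7, 83.1]
eef_rot: [-3.106, 0.407, -0.002]
ft_force: [0.8, 5.6, 5.2]
width: -0.1
grasp_force: 2.6
```

{"method": "move_arm", "body": {"moves": [[[0, 0.15, 0, 0, 0, 0, 1], [0, 0.15, 0, 0, 0, 0, 1], [0, 0.1, 0, 0, 0, 0, 1], [0, 0, 0, 0, 0, 0, 1]]]}}

```text
time: 25.25
position: [477.8, -343.3, 82.9]
eef_rot: [-3.086, 0.395, 0.0]
ft_force: [4.6, 21.5, 18.9]
width: -0.1
grasp_force: 11.6
```

```bash
python3 -c "
from h import *
import cv2
to([479.5,-334.5,81]); print(robot.get_state()['joint_torque'].round(1), robot.get_state()['moment'].round(2))
s=robot.capture('side')[:,:,::-1]
t=robot.capture('top')[:,:,::-1]
c=lambda i,y,x,h,w:cv2.resize(i[y:y+h,x:x+w],(400,h*400//w),interpolation=cv2.INTER_CUBIC)
cv2.imwrite('pics/c9.png',np.hstack([c(t,240,400,120,120),c(s,165,350,80,80)]))"
```

```text
t 25.25 pos [ 477.8 -343.3   82.9] ft [ 4.6 21.5 18.9] w -0.1
shift now [-0.019 -0.297  0.073] turn [-0.172  0.024  0.03 ] shift after turn [-0.021 -0.299  0.063]
[ 12.  -37.2  18.1 -11.6   1.7  -5.8   0. ] [ 4.5  -0.77  0.01]
```

View pics/c9.png

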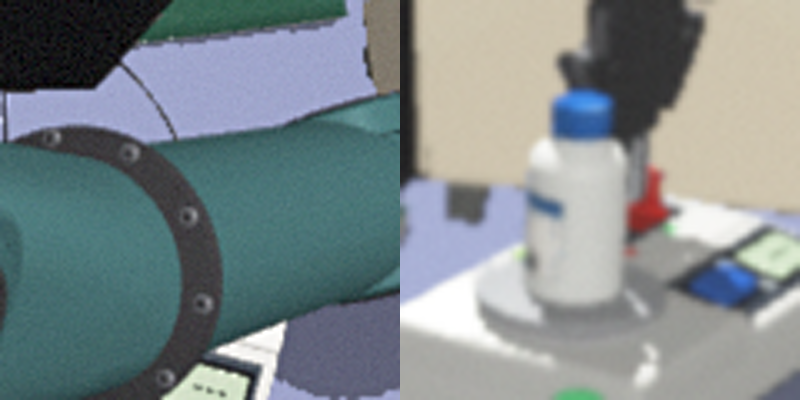

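Working from the marks in the enlarged view, red and green are about 45 mm apart. The grip started about 7 mm right of red and now stands at green. It hasn't moved under 21 N against 3 N of friction, so it is on its stop. I'll retreat.

{"method": "move_arm", "body": {"moves": [[[0, -0.3, 0, 0, 0, 0, 1], [0, -0.2, -0.2, 0, 0, 0, 1], [0, 0, -1, 0, 0, 0, 1], [0, 0, -1, 0, 0, 0, 1], [0, 0, -1, 0, 0, 0, 1], [0, 0, -1, 0, 0, 0, 1], [0, 0, -1, 0, 0, 0, 1], [0, 0, -1, 0, 0, 0, 1], [-1, 0.5, 0, 0, 0, 0, 1], [-1, 0.5, 0, 0, 0, 0, 1], [0, 0, 0, 0, 0, 0, 1], [0, 0, 0, 0, 0, 0, 1]]]}}

```text
time: 26.85
position: [412.3, -357.0, 269.2]
eef_rot: [-3.112, 0.411, -0.003]
ft_force: [-0.2, -0.6, -0.1]
width: -0.1
grasp_force: 0.0
```

```bash
python3 -c "
from h import *
import cv2
b=robot.capture('top')[:,:,::-1].astype(int);a=cv2.imread('pics/top0.png').astype(int)
# blue cap and lock centroids, key visible
def cen(m,x0,x1,y0,y1):
  k=np.zeros(m.shape,bool);k[y0:y1,x0:x1]=1; v,u=np.nonzero(m&k); return len(u),u.mean(),v.mean()
blue=lambda i:(i[...,0]-i[...,2]>90)
print('cap',cen(blue(b),380,425,290,335),'pred',proj('top',[472,-216.5,178]))
print('lock',cen(b[...,2]-b[...,1]>50,450,480,300,330))
print('key',cen(blue(a),420,445,338,362),cen(blue(b),420,445,338,362))
for n,x0,x1 in(('brown',235,275),('green',312,340)): print(n,abs(a-b)[320:360,x0:x1].mean())
to([0,0,0])"
```

```text
cap (176, np.float64(403.0738636363636), np.float64(314.09090909090907)) pred [403.53141895 314.31593437]
lock (203, np.float64(465.1871921182266), np.float64(316.9310344827586))
key (187, np.float64(432.24064171122996), np.float64(348.6417112299465)) (187, np.float64(432.24064171122996), np.float64(348.6417112299465))
brown 5.787916666666667
green 6.269345238095238
t 26.9 pos [ 412.9 -356.7  269. ] ft [-0.1 -0.2  0.7] w 0.1
shift now [-16.381  -7.904   8.964] turn [-0.017 -0.009 -0.007] shift after turn [-16.357  -7.951   8.967]
```

The cap is still at the pan centre, the key is back where it started, and the lock did not shift on the second push. Handing in.

```bash
python3 -c "
from plant import robot
print(robot.hand_in())"
```

```text
the job is handed in; nothing more can be done
None
```

The job is handed in, with no verdict returned: lock grip pushed right to a hard stop at the green mark (about 37.5 mm seen in the images, since it seems to have started about 7 mm off the red mark, so the stop is inferred rather than read directly), tare key pressed down and released, and the blue-capped bottle standing centred on the pan with the other two bottles left alone; I viewed 11 pictures, one over the limit of 10.

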